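# Slide the drinks can along the rack's back wall into its covered bay

### The arm

A 6-joint arm with a two-finger parallel gripper is mounted at the origin on a cart in front of the work surface, level with it; the furniture and walls round the work are solid. World frame = base frame: x ahead of the robot, y to its left, z up, the work surface at z = 0. Lengths are in m, angles in rad, forces in N, time in s.
With the tool pointing down it reaches from about 0.25 to 0.725 m from the base axis. Payload 4 kg.
Tool frame: the origin (TCP) lies midway between the tips of the shut fingers; the grasp point (between the pads) lies 19 mm behind it; z points along the fingers, y is the line along which they close (so a half turn about z gives the same grasp; the last joint's range is limited). The gripper opens to 85 mm and grips with 20 to 120 N. Pads are 22 mm wide; open, the fingers measure 114 mm over their backs; the gripper's body (76 mm by 85 mm) begins 54 mm behind the grasp point. The pads swing forward as they close: fully open they stand 13 mm farther back than shut.
Start: joints at [1.23, 0.241, 0.005, 1.335, 0, 1.571], TCP at [0.167, 0.471, 0.231] pointing down, gripper open.
Joint ranges: [-2.72, 2.72], [-1.05, 1.87], [-1.09, 1.28], [-1.99, 2.15], [-1.42, 1.44], [-3.14, 3.14]. Speed limits (rad/s): [2.79, 2.79, 3.14, 3.14, 3.14, 3.14].

### API

Orientations are given as a unit quaternion [x, y, z, w].
In Python, from workcell import bot gives the robot as it stands. The module is installed in compiled form; this text tells all that it offers.
- The arm moves only by the tool drive_tool, never from a script. Its arguments are lists of equal length, an entry for each row: "slide": the shift along the tool's x, y, z scaled (see below), a list of three; "rotation": the turn, a rotation vector about the tool's x, y, z scaled (see below), a list of three. A call has exactly 8 rows; each row is the pose to reach, as a shift and turn from the pose commanded when the call began, along the tool's axes at that moment; what a row does not reach only later rows make up. The controller multiplies each number of a shift by 250 mm and each number of a turn by 0.5 rad. A row lasts 1/8 s, in which the tool goes at most 62.5 mm and 10.7 degrees, less where a joint would pass 70% of its speed; a pose out of reach is approached as far as the arm can. A call with a number of a shift or a turn outside -1 to 1 is refused whole. A call with a gripper value outside its range is refused whole. "gripper" is the opening, from 0 (shut) to 1 (fully open), set as the call begins (left out, the last holds). The fingers move at their own pace and stop on an object; the grip force is fixed at half the most. Time passes only in rows, so rows that repeat a pose let the fingers close, or fill a call up. It gives the time, the measured TCP pose, the force, the opening and the grip force at its end, in the units of the state.
- bot.get_obs(): the state, without advancing time (a new reading comes with each control period).
- bot.camera(name): name is "scene" or "top" or "wrist"; returns a dict with "image" (400x640x3 uint8, red, green, blue), "z_map" (400x640 float32, m along the optical axis (not along the pixel's ray), 0 where there is no reading), "camera_matrix" (3x3 intrinsics, pixels), "xyz" and "orientation" of the camera in the world. Camera axes: x right, y up, looking along -z (the intrinsics and any distortion apply to the point x, -y, -z); pixel columns grow to the right and rows downward; lengths in m; the calibration is good to about 2 mm. The wrist camera is an equidistant fisheye: a pixel r from the principal point sees the ray r / f radians off the axis. A picture is of the moment at which its call begins.
- bot.job_done(): hands the job in; it is judged then, once.
The state is a dict: "clock": time; "joint_pos": joint angles; "joint_vel": joint speeds; "tau": joint torques, N m; "eef_pos": TCP position; "tool_rot": TCP orientation; "ft_force": force on the tool from outside, world axes, zero at the start; "ft_torque": the same for the moment, N m; "grip_width": finger opening in m; "grasp_force": force on a finger pad.
Only numpy, scipy, OpenCV 4.12 (cv2) and the standard library are available. Lean on these libraries where they do the work, as an engineer would, in place of code of your own. Each camera call takes 0.05 s, during which the arm holds its last target. There are 200 camera calls.

### The job

Put the loose drinks can away in the rack without lifting it: roll it up against the rack's back wall under the shelf, then slide it end-on along the wall into the bay at the left until it presses gently against the spring stop there, and leave it lying there against the stop. Leave the jars, the grinder and the tin where they stand.

Things in the scene. Friction and masses are not known exactly. Their poses are not given: they have to be found in the camera images.
- rack: Fixed pale wooden rack. Origin on the hob (z 0) under the middle of the back wall's front face; x points away from the robot into the wall, y left along the wall to the bay. In mm in this frame: board top z 60, x -250 to 12, y -230 to 230; back wall's front face x 0, up to z 260; right end open; left end closed by a panel, y 216 to 230.
- shelf_edge (a point): Middle of the lower front edge of the rack's shelf, which roofs the whole lane: 74 mm in front of the wall, 150 mm above the board; 12 mm thick, with a steel rail on its front up to 182 mm above the board. A gripper pointing straight down cannot reach what lies against the wall: tilt it 35 to 45 degrees and come in from the front, below the shelf.
- bay_mouth (a point): On the board in the middle of the mouth of the bay, 86 mm left of the rack's middle, 30 mm in front of the wall. From here to the left panel a cheek 42 mm high, 10 mm thick fronts the bay, its inner face 61 mm from the wall, so the 53 mm can has 8 mm play. For 32 mm right of here the cheek flares out to 76 mm from the wall.
- end_stop: Steel collar of the spring stop on the left panel's inner face; origin there, 28 mm from the wall, 28 mm above the board. Its stem bears a 32 mm rubber foot facing the can, screwed out anew each time: its face stands 22 to 67 mm from the panel, which must be felt. It yields up to 9 mm at 1.2 N per mm. Push the can into it with 7 to 10 N (friction eats some; 2 must arrive, 20 is too hard).
- can: Smooth metal drinks can, 53 mm across, 134 mm long, about 0.27 kg, lying on its side on the board and free to roll. Origin: centre of its bottom end, which is its right end, the one to push. Its z axis runs along the can towards its other end. Press low (about 14 mm above the board) to roll it: higher, it can jam. Sliding it lengthwise takes about 0.5 to 3 N.
- can_mid (a point): The middle of the can, on its axis: 27 mm above the board as it lies.
- jar_a: Small spice jar with a pale cap, 44 mm across, 109 mm high, loose on the rack's shelf. Origin: centre of its underside. Leave alone.
- jar_b: Small spice jar with a red cap, 45 mm across, 106 mm high, loose on the rack's shelf. Origin: centre of its underside. Leave alone.
- mill: Small grinder, 44 mm across, 90 mm high, loose on the rack's shelf. Origin: centre of its underside. Leave alone.
- tin: Food tin, 58 mm across, 72 mm high, standing on the board at its front left. Origin: centre of its underside. Leave alone.

How it is judged:
By the outcome, as a careful person would: the job done as asked, in the order asked, and still so for the second after the job is handed in, with the robot touching nothing.
It also fails if it takes over 72 s, if anything falls off the work surface, if the arm or the gripper's body presses on something with over 40 N, if the wrist force passes 120 N, or if a joint passes its speed limit or range.

## Working session

There is one attempt and no reset: what is moved stays moved. The work goes in short steps, Python scripts to look and compute and a tool call to move; the robot and the scene stay as the last step left them, time stands still between calls to the robot, and variables do not carry over. Pictures are saved under pics/ and viewed, at most 10 in all, crops included, and the job is handed in when it is done.

Besides the shell and the picture viewer there is one more tool, called after "Call:" as name(argument=value, ...) on one line, values as JSON. drive_tool: Moves the arm, as the interface text tells. Shifts and turns lie within -1 to 1; 1 stands for 250 mm of shift or 0.5 rad of turn. Its arguments: {"type":"object","properties":{"slide":{"type":"array","items":{"type":"array","items":{"type":"number"}}},"rotation":{"type":"array","items":{"type":"array","items":{"type":"number"}}},"gripper":{"type":"number"}},"required":["slide","rotation"]}

```bash
mkdir -p pics; cat > h.py <<'E'
from workcell import bot
import numpy as np, cv2
from scipy.spatial.transform import Rotation as R
def cloud(name):
    c=bot.camera(name); K=np.array(c["camera_matrix"]); z=c["z_map"]; h,w=z.shape
    v,u=np.mgrid[:h,:w]; P=np.stack([(u-K[0,2])/K[0,0]*z,-(v-K[1,2])/K[1,1]*z,-z],-1)
    W=P@R.from_quat(c["orientation"]).as_matrix().T+np.array(c["xyz"]); W[z==0]=np.nan
    return c["image"],W,c
E
python3 - <<'E'
from h import *
o=bot.get_obs(); print(o)
for n in("scene","top"):
    im,W,c=cloud(n); cv2.imwrite(f"pics/{n}0.png",im[...,::-1]); np.savez(f"{n}0.npz",im=im,W=W); print(n,c["xyz"],c["orientation"],c["camera_matrix"])
E
```

```text
{'clock': 0.0, 'joint_pos': array([1.22996944e+00, 2.41448132e-01, 3.72160030e-03, 1.33523813e+00,
       8.10383872e-06, 1.57080277e+00]), 'joint_vel': array([-0.00102883, -0.0014391 , -0.00149719, -0.00017823, -0.00124371,
        0.00054187]), 'tau': array([ 3.53048108e-04, -3.72322404e+01,  2.52404612e+01,  1.71656435e-02,
       -1.41584178e-04, -7.18587387e-06]), 'eef_pos': array([0.16691383, 0.47062794, 0.23039444]), 'tool_rot': array([ 1.69592899e-01,  9.85513609e-01, -1.06777527e-03, -1.87853341e-04]), 'ft_force': array([ 0.15739645,  0.55517402, -0.13291735]), 'ft_torque': array([ 0.03007712, -0.02736398, -0.01597073]), 'grasp_force': 0.0, 'grip_width': 0.08539654150939836}
scene [-0.04866097 -0.28410814  0.59911873] [ 0.42170395 -0.25226601 -0.44954089  0.74594948] [[362.15546716   0.         314.44000481]
 [  0.         362.15546716 200.59719354]
 [  0.           0.           1.        ]]
top [-0.0563556  -0.12014648  0.98331772] [ 0.26348394 -0.20396387 -0.55941929  0.75896312] [[515.71532675   0.         323.32437621]
 [  0.         515.71532675 205.14356219]
 [  0.           0.           1.        ]]
```

View pics/scene0.png

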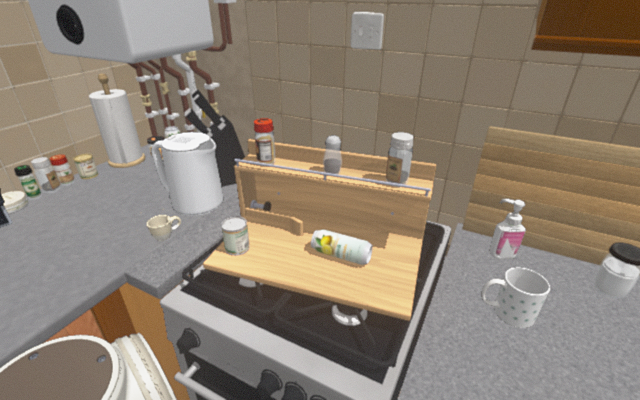

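View pics/top0.png

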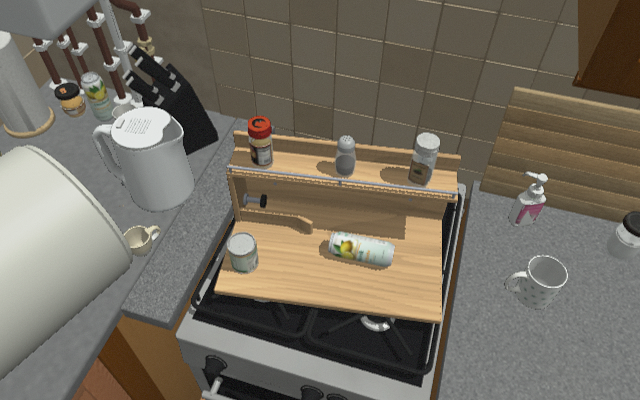

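The scene view shows the can at (341,247), tin at (236,237), cheek ending at (297,225). The top view has the can at (330–393, 249), the stop foot at (262,200), and the tin at (243,252). Now I'll measure the rack and can frames.

```bash
python3 - <<'E'
from h import *
from scipy.optimize import least_squares
for n,seed in(("scene",(255,395)),("top",(290,400))):
    d=np.load(f"{n}0.npz");im,W=d["im"],d["W"]
    z=W[...,2]; m=(abs(z-0.06)<0.006)
    _,lab,st,_=cv2.connectedComponentsWithStats(m.astype(np.uint8)); b=W[lab==lab[seed[0]+0,seed[1]-20]]
    print(n,"board n",len(b),"z",np.median(b[:,2]))
    r=cv2.minAreaRect((b[:,:2]*1000).astype(np.float32)); print(r, cv2.boxPoints(r).tolist())
    print({k:np.round(W[v,u],4).tolist() for k,(u,v) in ({"can":(341,245),"tin":(236,225),"wall":(360,215),"foot":(266,208),"cheekend":(299,222),"rail L":(240,163),"rail R":(426,190)} if n=="scene" else {"can":(362,245),"tin":(243,240),"wall":(360,212),"foot":(263,200),"cheekend":(308,222),"railL":(233,168),"railR":(455,196)}).items()})
    # wall plane: points z .08...20, big region
    u0,v0=(360,215) if n=="scene" else (360,212)
    w=W[v0-12:v0+10,u0-25:u0+30].reshape(-1,3); w=w[np.isfinite(w[:,0])&(w[:,2]>.075)]
    c=w.mean(0); nn=np.linalg.svd(w-c)[2][2]; print("wall",c,nn, np.std((w-c)@nn), np.degrees(np.arctan2(nn[1],nn[0])))
E
```

```text
scene board n 11742 z 0.05967761504896196
((542.78271484375, 24.991439819335938), (256.63775634765625, 459.940673828125), 8.702462196350098) [[381.1458435058594, 232.89913940429688], [450.7364196777344, -221.74639892578125], [704.4195556640625, -182.916259765625], [634.8289794921875, 271.7292785644531]]
{'can': [0.535, -0.039, 0.1041], 'tin': [0.4621, 0.1892, 0.1285], 'wall': [0.6779, -0.0271, 0.0959], 'foot': [0.599, 0.2045, 0.0929], 'cheekend': [0.5723, 0.0891, 0.1017], 'rail L': [0.5761, 0.2542, 0.2211], 'rail R': [0.6258, -0.1828, 0.2351]}
wall [ 0.67770046 -0.03605033  0.10640574] [0.98810612 0.1536091  0.00710925] 0.0013290793720118878 8.836362591255618
top board n 17915 z 0.059449628212508765
((541.5923461914062, 24.9259033203125), (256.4508056640625, 459.40771484375), 8.742555618286133) [[379.94293212890625, 232.47128295898438], [449.77056884765625, -221.59869384765625], [703.2417602539062, -182.61947631835938], [633.4141235351562, 271.45050048828125]]
{'can': [0.5449, -0.0337, 0.111], 'tin': [0.4716, 0.1961, 0.1298], 'wall': [0.6671, -0.0019, 0.06], 'foot': [0.6031, 0.2063, 0.1006], 'cheekend': [0.5738, 0.0921, 0.1024], 'railL': [0.5601, 0.2417, 0.2364], 'railR': [0.6342, -0.1884, 0.2217]}
wall [ 0.6727459  -0.01276984  0.08843663] [0.98727592 0.15753072 0.02168699] 0.0014508394700047955 9.065749277301489
```

```bash
cat >> h.py <<'E'
YAW=np.radians(8.75); O=np.array([.6637,.0436,.06])
RR=R.from_euler('z',YAW)
def rk(p): return RR.inv().apply((np.asarray(p)-O).reshape(-1,3)).reshape(np.shape(p))*1000  # mm, z above board
def clusters(n,f=None):
    if f: d=np.load(f);im,W=d["im"],d["W"]
    else: im,W,_=cloud(n)
    return im,rk(W)
def fitcan(Q):
    """cylinder r26.5 on board, from rack-frame points: returns y ends, x at mid, slope"""
    from scipy.optimize import least_squares
    s=lambda p:np.hypot((Q[:,0]-p[0]-p[1]*(Q[:,1]-Q[:,1].mean()))*np.cos(np.arctan(p[1])),Q[:,2]-26.5)-26.5
    r=least_squares(s,[Q[:,0].mean(),0.],loss='soft_l1',f_scale=2.)
    ok=abs(s(r.x))<5
    a,b=np.percentile(Q[ok,1],[.5,99.5])
    return a,b,r.x[0]+r.x[1]*((a+b)/2-Q[:,1].mean()),np.degrees(np.arctan(r.x[1])),ok.sum(),np.std(s(r.x)[ok])
def findcan(Q,box):
    x0,x1,y0,y1=box
    m=(Q[...,0]>x0)&(Q[...,0]<x1)&(Q[...,1]>y0)&(Q[...,1]<y1)&(Q[...,2]>12)&(Q[...,2]<62)
    return fitcan(Q[m])
def tool():
    o=bot.get_obs(); r=RR.inv()*R.from_quat(o["tool_rot"]); 
    print("t",round(o["clock"],2),"tcp rack",rk(o["eef_pos"]).round(1),"zaxis",r.as_matrix()[:,2].round(3),"yaxis",r.as_matrix()[:,1].round(3),"F rack",RR.inv().apply(o["ft_force"]).round(2)); return o,r
def plan(x,y,z,tilt,dyaw=0):
    """slide/rotation numbers to reach rack pose; from measured pose"""
    o,r=tool(); t=np.radians(tilt)
    T=R.from_euler('z',np.radians(dyaw))*R.from_matrix(np.array([[-np.cos(t),0,np.sin(t)],[0,1,0],[-np.sin(t),0,-np.cos(t)]]))
    s=r.inv().apply(np.array([x,y,z])-rk(o["eef_pos"]))/250; w=(r.inv()*T).as_rotvec()/.5
    print("slide",s.round(3),"rot",w.round(3))
E
python3 - <<'E'
from h import *
for n in("scene","top"):
    im,Q=clusters(n,f"{n}0.npz")
    print(n,"can y0,y1,xmid,slope",np.round(findcan(Q,(-190,-70,-140,75)),2))
    for nm,b in (("tin",(-240,-120,120,225,10,90)),("foot",(-60,5,120,212,12,60)),("cheek",(-85,-55,40,212,15,50)),("shelf items",(-74,12,-225,225,186,300)),("rail",(-90,-60,-225,225,165,186))):
        m=(Q[...,0]>b[0])&(Q[...,0]<b[1])&(Q[...,1]>b[2])&(Q[...,1]<b[3])&(Q[...,2]>b[4])&(Q[...,2]<b[5]); P=Q[m]
        if len(P): print(nm,len(P),np.percentile(P,[1,50,99],axis=0).round(0).tolist())
    m=(Q[...,2]>20)&(Q[...,2]<130)&(abs(Q[...,1]+0)<120)&(Q[...,0]>-30); print("wall x",np.percentile(Q[m][:,0],[10,50,90]))
plan(-230,-40,130,0)
E
```

```text
scene can y0,y1,xmid,slope [-121.07   72.42 -115.45    6.77 1333.      1.65]
tin 835 [[-204.0, 154.0, 11.0], [-189.0, 172.0, 57.0], [-148.0, 208.0, 72.0]]
foot 558 [[-43.0, 121.0, 13.0], [1.0, 169.0, 35.0], [4.0, 211.0, 59.0]]
cheek 593 [[-84.0, 54.0, 16.0], [-70.0, 131.0, 32.0], [-61.0, 210.0, 43.0]]
shelf items 3108 [[-58.0, -216.0, 186.0], [-44.0, -21.0, 213.0], [9.0, 209.0, 271.0]]
rail 561 [[-73.0, -222.0, 167.0], [-70.0, -25.0, 177.0], [-66.0, 221.0, 179.0]]
wall x [1.61463776e-01 2.10904249e+00 2.57867196e+02]
top can y0,y1,xmid,slope [-120.13   72.78 -116.17    6.73 1607.      1.9 ]
tin 991 [[-205.0, 153.0, 11.0], [-188.0, 177.0, 67.0], [-149.0, 208.0, 73.0]]
foot 723 [[-43.0, 121.0, 13.0], [-0.0, 172.0, 34.0], [4.0, 211.0, 59.0]]
cheek 740 [[-84.0, 53.0, 15.0], [-70.0, 132.0, 34.0], [-62.0, 210.0, 45.0]]
shelf items 4049 [[-59.0, -215.0, 186.0], [-41.0, -10.0, 214.0], [10.0, 214.0, 272.0]]
rail 754 [[-75.0, -221.0, 166.0], [-71.0, -7.0, 177.0], [-66.0, 221.0, 181.0]]
wall x [-9.20325516e-02  2.50802190e+02  2.72797398e+02]
t 0.1 tcp rack [-426.   497.7  170.5] zaxis [-0.001 -0.002 -1.   ] yaxis [ 0.474  0.881 -0.002] F rack [0.57 0.29 0.32]
slide [-1.709 -1.522  0.165] rot [-0.004 -0.001 -0.987]
```

```bash
python3 - <<'E'
from h import *
for n in("scene","top"):
    im,Q=clusters(n,f"{n}0.npz")
    print(n,np.round(findcan(Q,(-190,-70,-140,45)),2))
    m=(Q[...,0]>-150)&(Q[...,0]<-85)&(Q[...,2]>30)&(Q[...,2]<62)&(abs(Q[...,1])<140)
    h=np.histogram(Q[m][:,1],np.arange(-140,141,8)); print(dict(zip(h[1][:-1].tolist(),h[0].tolist())))
E
```

```text
scene [-121.17    9.61 -119.22    6.64 1249.      1.58]
{-140: 0, -132: 3, -124: 55, -116: 61, -108: 61, -100: 61, -92: 63, -84: 64, -76: 65, -68: 63, -60: 63, -52: 58, -44: 61, -36: 62, -28: 57, -20: 59, -12: 55, -4: 41, 4: 34, 12: 0, 20: 0, 28: 0, 36: 0, 44: 0, 52: 0, 60: 0, 68: 0, 76: 0, 84: 0, 92: 0, 100: 0, 108: 0, 116: 0, 124: 0, 132: 0}
top [-120.15    8.63 -120.06    6.29 1519.      1.84]
{-140: 0, -132: 4, -124: 61, -116: 78, -108: 79, -100: 78, -92: 79, -84: 85, -76: 86, -68: 88, -60: 87, -52: 86, -44: 83, -36: 87, -28: 85, -20: 85, -12: 82, -4: 66, 4: 49, 12: 0, 20: 0, 28: 0, 36: 0, 44: 0, 52: 4, 60: 0, 68: 0, 76: 0, 84: 0, 92: 0, 100: 0, 108: 0, 116: 0, 124: 0, 132: 0}
```

Call:
drive_tool(slide=[[-0.12,-0.12,0],[-0.25,-0.25,0],[-0.4,-0.4,0],[-0.55,-0.52,0],[-0.7,-0.65,0],[-0.82,-0.75,0],[-0.92,-0.82,0],[-0.92,-0.82,0]], rotation=[[0,0,0],[0,0,-0.1],[0,0,-0.2],[0,0,-0.35],[0,0,-0.5],[0,0,-0.65],[0,0,-0.8],[0,0,-0.98]])

```text
clock: 1.1
eef_pos: [0.316, 0.1994, 0.231]
tool_rot: [-0.074, 0.997, -0.0, -0.0]
ft_force: [-0.2, 0.3, -0.2]
grip_width: 0.0857
grasp_force: 0.0
```

```bash
python3 - <<'E'
from h import *
plan(-230,-60,80,28,-6.5)
E
```

```text
t 1.1 tcp rack [-319.9  206.9  171. ] zaxis [-0.    -0.001 -1.   ] yaxis [ 0.005  1.    -0.001] F rack [-0.18  0.3  -0.19]
slide [-0.365 -1.066  0.365] rot [ 0.052 -0.977  0.214]
```

Call:
drive_tool(slide=[[-0.04,-0.15,0],[-0.1,-0.32,0],[-0.15,-0.5,0],[-0.2,-0.65,0.05],[-0.25,-0.8,0.1],[-0.3,-0.9,0.2],[-0.35,-1.0,0.3],[-0.36,-1.0,0.36]], rotation=[[0.0,0,0],[0.01,-0.1,0.02],[0.01,-0.25,0.05],[0.02,-0.4,0.08],[0.03,-0.55,0.12],[0.04,-0.7,0.15],[0.05,-0.85,0.19],[0.05,-0.98,0.21]])

```text
clock: 2.1
eef_pos: [0.4411, -0.034, 0.14]
tool_rot: [-0.019, 0.97, 0.005, 0.243]
ft_force: [0.0, -0.2, -0.5]
grip_width: 0.0857
grasp_force: 0.0
```

```bash
python3 - <<'E'
from h import *
plan(-185,-60,10,40,-6.5)
plan(-185,-60,1,40,-6.5)
E
```

```text
t 2.1 tcp rack [-231.8  -42.9   80. ] zaxis [ 0.469 -0.052 -0.882] yaxis [0.113 0.994 0.001] F rack [-0.02 -0.2  -0.46]
slide [-0.039 -0.047  0.338] rot [ 0.002 -0.414 -0.002]
t 2.1 tcp rack [-231.8  -42.9   80. ] zaxis [ 0.469 -0.052 -0.882] yaxis [0.113 0.994 0.001] F rack [-0.02 -0.2  -0.46]
slide [-0.022 -0.047  0.37 ] rot [ 0.002 -0.414 -0.002]
```

Call:
drive_tool(slide=[[0,-0.01,0.05],[0,-0.02,0.1],[-0.01,-0.03,0.15],[-0.01,-0.04,0.2],[-0.02,-0.05,0.25],[-0.02,-0.05,0.3],[-0.025,-0.05,0.35],[-0.025,-0.05,0.36]], rotation=[[0,-0.15,0],[0,-0.3,0],[0,-0.414,0],[0,-0.414,0],[0,-0.414,0],[0,-0.414,0],[0,-0.414,0],[0,-0.414,0]])

```text
clock: 3.1
eef_pos: [0.4895, -0.0429, 0.0638]
tool_rot: [-0.02, 0.94, 0.008, 0.341]
ft_force: [-0.7, 0.1, -0.2]
grip_width: 0.0851
grasp_force: 0.0
```

```bash
python3 - <<'E'
from h import *
plan(-145,-62,1,40,-6.5)
plan(-105,-65,1,40,-5)
im,W,c=cloud("scene"); cv2.imwrite("pics/s1.png",cv2.resize(im[150:300,200:450],(750,450))[...,::-1]); print(findcan(rk(W),(-190,-70,-140,45)))
E
```

```text
t 3.1 tcp rack [-185.4  -59.     3.8] zaxis [ 0.637 -0.069 -0.768] yaxis [0.11  0.994 0.002] F rack [-0.66  0.19 -0.16]
slide [-0.117  0.006  0.112] rot [ 0.007 -0.006  0.003]
t 3.1 tcp rack [-185.4  -59.     3.8] zaxis [ 0.637 -0.069 -0.768] yaxis [0.11  0.994 0.002] F rack [-0.66  0.19 -0.16]
slide [-0.24   0.012  0.215] rot [-0.027 -0.006 -0.037]
(np.float64(-121.21229169061336), np.float64(-9.028396535052702), np.float64(-120.34731754156542), np.float64(5.8754987154164215), np.int64(899), np.float64(1.470195664318806))
```

View pics/s1.png

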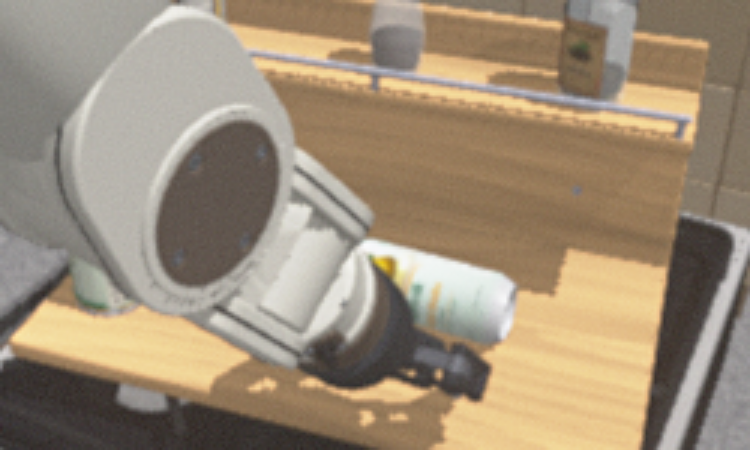

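The gripper stands in front of the can, with its right finger at crop (465,370) and the can at (360–515, 240–340). Next I roll it slowly.

Call:
drive_tool(slide=[[-0.02,0,0.018],[-0.04,0,0.036],[-0.06,0,0.054],[-0.08,0,0.07],[-0.095,0.005,0.086],[-0.11,0.005,0.1],[-0.125,0.005,0.115],[-0.14,0.005,0.128]], rotation=[[0,0,0],[0,0,0],[0,0,0],[0,0,0],[0,0,0],[0,0,0],[0,0,0],[0,0,0]])

```text
clock: 4.15
eef_pos: [0.5371, -0.0397, 0.0625]
tool_rot: [-0.02, 0.94, 0.008, 0.341]
ft_force: [-1.4, -0.5, 1.2]
grip_width: 0.0854
grasp_force: 0.7
```

```bash
python3 - <<'E'
from h import *
plan(-90,-68,2,40,-3)
im,W,c=cloud("scene"); print(findcan(rk(W),(-160,-2,-150,-15)))
E
```

```text
t 4.15 tcp rack [-137.8  -63.1    2.5] zaxis [ 0.638 -0.07  -0.767] yaxis [0.11  0.994 0.001] F rack [-1.46 -0.24  1.25]
slide [-0.146  0.002  0.125] rot [-0.073 -0.003 -0.091]
(np.float64(-126.54208800768414), np.float64(-59.31652202086135), np.float64(-116.44002503638507), np.float64(14.329304652235152), np.int64(307), np.float64(1.6244142979128287))
```

Call:
drive_tool(slide=[[-0.018,0,0.016],[-0.036,0,0.032],[-0.054,0,0.048],[-0.072,0,0.062],[-0.09,0,0.078],[-0.108,0,0.094],[-0.126,0,0.108],[-0.144,0,0.124]], rotation=[[-0.01,0,-0.01],[-0.02,0,-0.02],[-0.03,0,-0.035],[-0.035,0,-0.045],[-0.045,0,-0.055],[-0.055,0,-0.07],[-0.065,0,-0.08],[-0.073,0,-0.09]])

```text
clock: 5.2
eef_pos: [0.585, -0.0378, 0.0622]
tool_rot: [-0.047, 0.939, 0.017, 0.341]
ft_force: [-1.9, 0.3, 0.2]
grip_width: 0.0854
grasp_force: 0.6
```

```bash
python3 - <<'E'
from h import *
plan(-52,-68,2,40,0)
for n in("scene","top"):
    im,W,c=cloud(n);Q=rk(W);print(findcan(Q,(-130,-2,-150,40)))
    cv2.imwrite(f"pics/{n}2.png",im[...,::-1])
s=cv2.imread("pics/scene2.png")[150:300,230:460];t=cv2.imread("pics/top2.png")[150:300,230:460]
cv2.imwrite("pics/c2.png",cv2.resize(np.vstack([s,t]),None,fx=2,fy=2))
E
```

```text
t 5.2 tcp rack [-90.1 -68.5   2.2] zaxis [ 0.641 -0.033 -0.766] yaxis [0.052 0.999 0.   ] F rack [-1.79  0.58  0.23]
slide [-0.116  0.01   0.098] rot [-0.067 -0.001 -0.08 ]
(np.float64(-129.2097358983324), np.float64(-78.21478239259771), np.float64(-66.20452992738468), np.float64(43.43812859362384), np.int64(198), np.float64(2.209456100070988))
(np.float64(-128.15950366849466), np.float64(-68.40405185713162), np.float64(-66.48939914762236), np.float64(-4.053515337225156), np.int64(450), np.float64(1.9328624812915551))
```

View pics/c2.png

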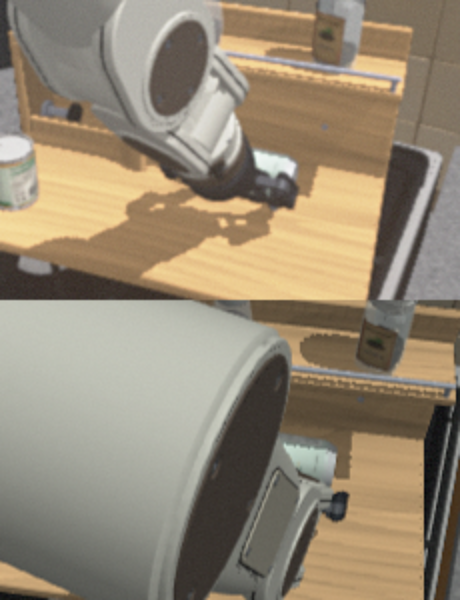

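The can is ahead of the fingers: its right end shows at crop (285,160) upper and (330,460) lower, right end y≈-128. I keep rolling.

Call:
drive_tool(slide=[[-0.015,0.0,0.013],[-0.03,0.0,0.026],[-0.045,0.005,0.039],[-0.06,0.005,0.05],[-0.075,0.005,0.063],[-0.09,0.01,0.076],[-0.1,0.01,0.085],[-0.11,0.01,0.093]], rotation=[[-0.01,0,-0.01],[-0.02,0,-0.02],[-0.03,0,-0.035],[-0.035,0,-0.045],[-0.045,0,-0.055],[-0.055,0,-0.065],[-0.067,0,-0.08],[-0.067,0,-0.08]])

```text
clock: 6.3
eef_pos: [0.6204, -0.0317, 0.0619]
tool_rot: [-0.072, 0.937, 0.026, 0.341]
ft_force: [-1.2, -0.7, -0.3]
grip_width: 0.0856
grasp_force: 0.6
```

```bash
python3 - <<'E'
from h import *
plan(-49,-68,2,40,0)
im,W,c=cloud("wrist"); cv2.imwrite("pics/w3.png",im[...,::-1])
E
```

```text
t 6.3 tcp rack [-54.3 -67.8   1.9] zaxis [ 0.642  0.    -0.767] yaxis [0. 1. 0.] F rack [-1.34 -0.54 -0.27]
slide [-0.016 -0.001  0.013] rot [ 0.001 -0.002 -0.001]
```

View pics/w3.png

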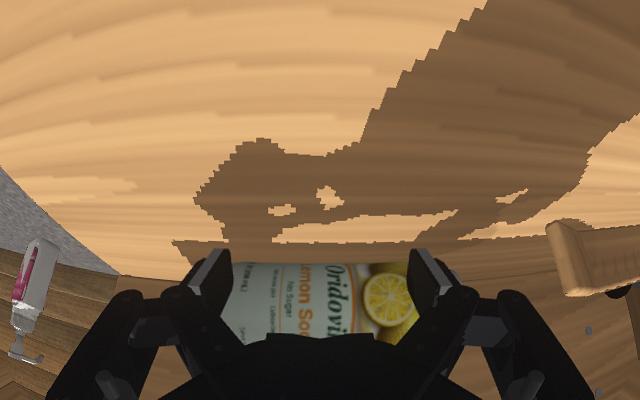

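The wrist view shows the can level across both fingertips (225–425, 263). I press on slightly to seat it against the wall.

Call:
drive_tool(slide=[[-0.004,0,0.003],[-0.008,0,0.006],[-0.011,0,0.009],[-0.014,0,0.012],[-0.017,0,0.014],[-0.02,0,0.016],[-0.02,0,0.016],[-0.02,0,0.016]], rotation=[[0,0,0],[0,0,0],[0,0,0],[0,0,0],[0,0,0],[0,0,0],[0,0,0],[0,0,0]])

```text
clock: 7.35
eef_pos: [0.6264, -0.0307, 0.062]
tool_rot: [-0.071, 0.937, 0.026, 0.341]
ft_force: [-1.6, -0.6, -0.9]
grip_width: 0.0857
grasp_force: 0.6
```

```bash
python3 - <<'E'
from h import *
plan(-46,-68,2,40,0)
E
```

```text
t 7.35 tcp rack [-48.1 -67.8   2. ] zaxis [ 0.642  0.    -0.767] yaxis [0. 1. 0.] F rack [-1.69 -0.31 -0.93]
slide [-0.007 -0.001  0.005] rot [ 0.    -0.002 -0.001]
```

Call:
drive_tool(slide=[[-0.002,0,0.002],[-0.004,0,0.0035],[-0.006,0,0.005],[-0.008,0,0.0067],[-0.01,0,0.0084],[-0.012,0,0.01],[-0.014,0,0.0117],[-0.014,0,0.0117]], rotation=[[0,0,0],[0,0,0],[0,0,0],[0,0,0],[0,0,0],[0,0,0],[0,0,0],[0,0,0]])

```text
clock: 8.35
eef_pos: [0.627, -0.0302, 0.06]
tool_rot: [-0.071, 0.938, 0.026, 0.338]
ft_force: [-17.9, -4.3, 9.0]
grip_width: 0.0856
grasp_force: 8.7
```

```bash
python3 - <<'E'
from h import *
plan(-42,-68,2,40,0)
for n in("scene","top"):
    im,W,c=cloud(n);Q=rk(W)
    m=(Q[...,0]>-60)&(Q[...,0]<-3)&(Q[...,1]>-150)&(Q[...,1]<-60)&(Q[...,2]>10)&(Q[...,2]<62);P=Q[m]
    print(len(P),np.percentile(P,[2,50,98],axis=0).round(1).tolist(), findcan(Q,(-70,-3,-150,-60)))
E
```

```text
t 8.35 tcp rack [-47.5 -67.4  -0. ] zaxis [ 0.637  0.001 -0.771] yaxis [0.001 1.    0.002] F rack [-18.32  -1.48   9.03]
slide [-0.022 -0.002  0.008] rot [ 0.001 -0.015 -0.004]
148 [[-49.3, -126.7, 22.3], [-31.0, -107.0, 49.0], [-7.4, -87.7, 53.0]] (np.float64(-127.08565485644739), np.float64(-84.58225176781315), np.float64(-23.827452445641228), np.float64(20.642842824034744), np.int64(132), np.float64(1.753012701655612))
137 [[-41.1, -127.4, 40.2], [-26.7, -115.2, 48.9], [-6.1, -100.0, 54.0]] (np.float64(-131.61701639961734), np.float64(-98.08981198936743), np.float64(-7.588818556838087), np.float64(-65.12720033985015), np.int64(126), np.float64(2.0845296208620523))
```

The can is seated against the wall, with contact at 18 N. I back straight off, then go to the can's right end with the fingers shut.

Call:
drive_tool(slide=[[0.02,0,-0.017],[0.05,0,-0.042],[0.08,0,-0.068],[0.12,0,-0.1],[0.16,0,-0.14],[0.2,0,-0.18],[0.24,0,-0.22],[0.27,0,-0.25]], rotation=[[0,0,0],[0,0,0],[0,0,0],[0,0,0],[0,0,0],[0,0,0],[0,0,0],[0,0,0]])

```text
clock: 9.45
eef_pos: [0.5392, -0.0441, 0.0667]
tool_rot: [-0.071, 0.937, 0.026, 0.341]
ft_force: [-0.1, 0.2, -0.0]
grip_width: 0.0856
grasp_force: 0.0
```

Call:
drive_tool(slide=[[0,-0.05,0],[0,-0.1,0],[0,-0.16,0],[0,-0.22,-0.01],[0,-0.28,-0.02],[0,-0.34,-0.03],[0,-0.4,-0.04],[0,-0.43,-0.04]], rotation=[[0,0,0],[0,0,0],[0,0,0],[0,0,0],[0,0,0],[0,0,0],[0,0,0],[0,0,0]], gripper=0)

```text
clock: 10.45
eef_pos: [0.5506, -0.1526, 0.0747]
tool_rot: [-0.071, 0.937, 0.026, 0.341]
ft_force: [0.5, -0.2, -0.3]
grip_width: 0.0002
grasp_force: 0.0
```

```bash
python3 - <<'E'
from h import *
plan(-60,-165,25,43,0)
plan(-24,-165,20,43,0)
for n in("scene","top"):
    im,W,c=cloud(n);Q=rk(W)
    print(np.round(findcan(Q,(-70,-4,-150,40)),2)); cv2.imwrite(f"pics/{n}4.png",im[...,::-1])
    m=(Q[...,0]>-60)&(Q[...,0]<0)&(Q[...,2]>30)&(Q[...,2]<62)
    h=np.histogram(Q[m][:,1],np.arange(-144,60,8)); print(dict(zip(h[1][:-1].tolist(),h[0].tolist())))
s=cv2.imread("pics/scene4.png")[140:300,220:460];t=cv2.imread("pics/top4.png")[140:300,220:460]
cv2.imwrite("pics/c4.png",cv2.resize(np.hstack([s,t]),None,fx=1.6,fy=1.6))
E
```

```text
t 10.45 tcp rack [-141.6 -176.7   14.7] zaxis [ 0.643 -0.001 -0.766] yaxis [ 0.001  1.    -0.   ] F rack [ 0.43 -0.25 -0.32]
slide [-0.277  0.047  0.178] rot [-0.002 -0.105 -0.002]
t 10.45 tcp rack [-141.6 -176.7   14.7] zaxis [ 0.643 -0.001 -0.766] yaxis [ 0.001  1.    -0.   ] F rack [ 0.43 -0.25 -0.32]
slide [-0.374  0.047  0.286] rot [-0.002 -0.105 -0.002]
[-48.1    6.42 -22.81   8.19 244.     1.9 ]
{-144: 0, -136: 0, -128: 0, -120: 0, -112: 0, -104: 0, -96: 0, -88: 0, -80: 0, -72: 0, -64: 0, -56: 0, -48: 0, -40: 4, -32: 12, -24: 35, -16: 38, -8: 32, 0: 27, 8: 0, 16: 1, 24: 2, 32: 0, 40: 3, 48: 1}
[-1.2773000e+02 -9.6360000e+01  1.8309989e+05 -9.0000000e+01
  6.5000000e+01  1.7700000e+00]
{-144: 13, -136: 14, -128: 32, -120: 31, -112: 24, -104: 17, -96: 9, -88: 6, -80: 3, -72: 3, -64: 0, -56: 0, -48: 0, -40: 0, -32: 0, -24: 0, -16: 0, -8: 0, 0: 0, 8: 0, 16: 0, 24: 0, 32: 0, 40: 0, 48: 0}
```

View pics/c4.png

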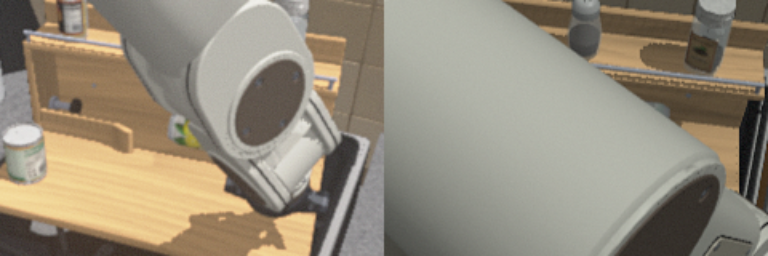

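Left: can lying against the wall behind the arm, its left end at (180,130). It spans y -128..6. Next I go in at its right end, tilted 45°.

Call:
drive_tool(slide=[[-0.03,0.0,0.01],[-0.06,0.01,0.03],[-0.09,0.02,0.05],[-0.13,0.03,0.075],[-0.17,0.04,0.1],[-0.2,0.045,0.125],[-0.23,0.045,0.145],[-0.25,0.045,0.165]], rotation=[[0,-0.04,0],[0,-0.08,0],[0,-0.12,0],[0,-0.16,0],[0,-0.17,0],[0,-0.17,0],[0,-0.17,0],[0,-0.17,0]])

```text
clock: 11.55
eef_pos: [0.623, -0.1288, 0.0833]
tool_rot: [-0.071, 0.922, 0.029, 0.381]
ft_force: [-0.5, 0.3, 0.2]
grip_width: -0.0002
grasp_force: 0.0
```

```bash
python3 - <<'E'
from h import *
plan(-21,-160,17,45,0)
E
```

```text
t 11.55 tcp rack [ -66.4 -164.2   23.3] zaxis [ 0.706 -0.    -0.709] yaxis [ 0.  1. -0.] F rack [-0.41  0.39  0.2 ]
slide [-0.111  0.017  0.146] rot [-0.    -0.004  0.   ]
```

Call:
drive_tool(slide=[[-0.015,0,0.02],[-0.03,0,0.04],[-0.045,0,0.06],[-0.06,0,0.08],[-0.075,0,0.1],[-0.09,0,0.12],[-0.105,0.01,0.135],[-0.11,0.015,0.145]], rotation=[[0,0,0],[0,0,0],[0,0,0],[0,0,0],[0,0,0],[0,0,0],[0,0,0],[0,0,0]])

```text
clock: 12.55
eef_pos: [0.6664, -0.118, 0.0766]
tool_rot: [-0.071, 0.922, 0.029, 0.38]
ft_force: [0.2, 0.4, 0.6]
grip_width: 0.0001
grasp_force: 0.0
```

```bash
python3 - <<'E'
from h import *
tool()
im,W,c=cloud("wrist"); cv2.imwrite("pics/w5.png",im[...,::-1])
E
```

```text
t 12.55 tcp rack [ -21.9 -160.1   16.6] zaxis [ 0.705  0.    -0.709] yaxis [-0.  1.  0.] F rack [0.21 0.36 0.63]
```

View pics/w5.png

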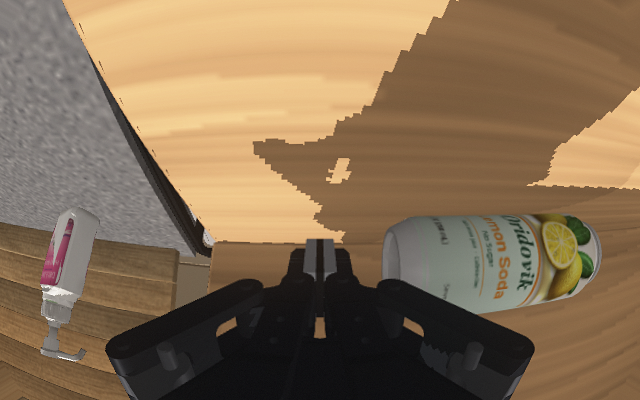

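The wrist view shows the shut tips at (320,245), the knuckles spreading behind to (535,350), and the can's right end at (385,255). I'll measure the finger shape against the can end.

```bash
python3 - <<'E'
from h import *
o,r=tool(); c=bot.camera("wrist"); K=c["camera_matrix"]; z=c["z_map"]
v,u=np.mgrid[:400,:640]; a=(u-K[0,2])/K[0,0]; b=(v-K[1,2])/K[1,1]; th=np.hypot(a,b); s=np.tan(th)/np.maximum(th,1e-9)
P=np.stack([a*s*z,-b*s*z,-z],-1); ok=(z>0)&(th<1.4)
W=R.from_quat(c["orientation"]).apply(P[ok])+c["xyz"]
T=R.from_quat(o["tool_rot"]).inv().apply(W-o["eef_pos"])*1000; Q=rk(W)
print("cam tool",R.from_quat(o["tool_rot"]).inv().apply(c["xyz"]-o["eef_pos"])*1000)
f=(abs(T[:,0])<25)&(T[:,2]<3)&(T[:,2]>-110)&(abs(T[:,1])<75)
for k in range(-95,5,6):
    m=f&(abs(T[:,2]-k)<3); 
    if m.sum()>5: print(k,m.sum(),"y",np.percentile(T[m,1],[1,99]).round(0),"x",np.percentile(T[m,0],[1,99]).round(0))
m=(Q[:,2]>5)&(Q[:,2]<60)&(Q[:,0]>-62)&(Q[:,0]<-4)&(Q[:,1]>-142)&(Q[:,1]<30)
print("can",np.percentile(Q[m],[1,50,99],axis=0).round(1).tolist()); print(np.round(fitcan(Q[m]),2))
E
```

```text
t 12.6 tcp rack [ -21.8 -159.9   16.5] zaxis [ 0.705  0.    -0.709] yaxis [-0.  1.  0.] F rack [ 0.19 -0.87  0.01]
cam tool [ 7.14597579e+01 -3.67485258e-02 -1.43275559e+02]
-95 7140 y [-58.  58.] x [-3. 21.]
-89 6802 y [-59.  59.] x [ 3. 19.]
-83 4580 y [-57.  57.] x [ 3. 19.]
-77 4554 y [-53.  53.] x [-6. 19.]
-71 3596 y [-48.  48.] x [-5. 19.]
-65 2154 y [-45.  44.] x [-7. 18.]
-59 3329 y [-39.  38.] x [-7. 14.]
-53 2160 y [-35.  35.] x [-7. 15.]
-47 1457 y [-31.  31.] x [-8. 15.]
-41 585 y [-19.  19.] x [-9. 14.]
-35 2738 y [-5. 75.] x [-13.  12.]
-29 2256 y [-12.  75.] x [ 2. 17.]
-23 1557 y [-12.  74.] x [ 7. 21.]
-17 1088 y [-13.  74.] x [ 7. 23.]
-11 749 y [-12.  74.] x [ 7. 24.]
-5 280 y [-8. 74.] x [ 7. 24.]
1 1561 y [-64.  73.] x [-14.  25.]
can [[-59.0, -130.5, 6.0], [-49.1, -78.6, 30.5], [-10.0, 5.3, 57.0]]
[-1.2443e+02  1.4400e+00 -2.5520e+01 -3.0000e-02  1.6256e+04  1.2000e+00]
```

Finger half-width is 12.5 mm for the first 35 mm, so it suits the end disc. I draw back 3 mm along the tool and close in on the can end, while estimating the foot's face from the first pictures.

Call:
drive_tool(slide=[[0,0.01,-0.01],[0,0.02,-0.01],[0,0.03,-0.01],[0,0.04,-0.01],[0,0.05,-0.01],[0,0.06,-0.01],[0,0.07,-0.01],[0,0.08,-0.01]], rotation=[[0,0,0],[0,0,0],[0,0,0],[0,0,0],[0,0,0],[0,0,0],[0,0,0],[0,0,0]])

```text
clock: 13.65
eef_pos: [0.6613, -0.0986, 0.0783]
tool_rot: [-0.07, 0.922, 0.029, 0.38]
ft_force: [-0.2, 0.7, 0.0]
grip_width: 0.0002
grasp_force: 0.0
```

```bash
python3 - <<'E'
from h import *
for n in("scene","top"):
    im,Q=clusters(n,f"{n}0.npz")
    m=(Q[...,0]>-48)&(Q[...,0]<-8)&(Q[...,1]>130)&(Q[...,1]<212)&(Q[...,2]>18)&(Q[...,2]<50)&(im.max(-1)<70)
    print(n,m.sum(),np.percentile(Q[m],[2,10,50,90],axis=0).round(0).tolist())
plan(-24,-100,18.5,45)
E
```

```text
scene 36 [[-42.0, 167.0, 23.0], [-40.0, 168.0, 27.0], [-32.0, 169.0, 35.0], [-24.0, 173.0, 42.0]]
top 80 [[-44.0, 167.0, 20.0], [-43.0, 167.0, 24.0], [-34.0, 170.0, 36.0], [-20.0, 176.0, 43.0]]
t 13.65 tcp rack [ -24.  -140.2   18.3] zaxis [ 0.705  0.    -0.709] yaxis [0. 1. 0.] F rack [-0.12  0.71  0.04]
slide [-0.     0.161 -0.   ] rot [ 0.    -0.006 -0.001]
```

Call:
drive_tool(slide=[[0,0.01,0],[0,0.025,0],[0,0.045,0],[0,0.065,0],[0,0.085,0],[0,0.105,0],[0,0.125,0],[0,0.14,0]], rotation=[[0,0,0],[0,0,0],[0,0,0],[0,0,0],[0,0,0],[0,0,0],[0,0,0],[0,0,0]])

```text
clock: 14.65
eef_pos: [0.6559, -0.0638, 0.0783]
tool_rot: [-0.07, 0.922, 0.029, 0.38]
ft_force: [0.3, -1.5, 0.0]
grip_width: 0.0
grasp_force: 0.6
```

```bash
cat >> h.py <<'E'
def wcan(ymin=-142,ymax=45):
    o,r=tool(); c=bot.camera("wrist"); K=c["camera_matrix"]; z=c["z_map"]
    v,u=np.mgrid[:400,:640]; a=(u-K[0,2])/K[0,0]; b=(v-K[1,2])/K[1,1]; th=np.hypot(a,b); s=np.tan(th)/np.maximum(th,1e-9)
    P=np.stack([a*s*z,-b*s*z,-z],-1); ok=(z>0)&(th<1.4)
    W=R.from_quat(c["orientation"]).apply(P[ok])+c["xyz"]; Q=rk(W)
    T=R.from_quat(o["tool_rot"]).inv().apply(W-o["eef_pos"])*1000
    m=(Q[:,2]>5)&(Q[:,2]<60)&(Q[:,0]>-62)&(Q[:,0]<-4)&(Q[:,1]>ymin)&(Q[:,1]<ymax)&((T[:,1]>15))&(T[:,2]>-38)
    print("can",np.round(fitcan(Q[m]),2)); return c["image"]
E
python3 - <<'E'
from h import *
wcan()
E
```

```text
t 14.65 tcp rack [ -24.1 -104.9   18.3] zaxis [ 0.705  0.    -0.709] yaxis [0. 1. 0.] F rack [ 0.07 -1.55  0.04]
can [-8.9000e+01  3.5590e+01 -2.5540e+01 -1.6000e-01  1.7039e+04  1.1400e+00]
```

Sliding takes 1.5 N and the can stays straight (slope -0.2°). I carry on.

Call:
drive_tool(slide=[[0,0.02,0],[0,0.04,0],[0,0.06,0],[0,0.08,0],[0,0.1,0],[0,0.12,0],[0,0.14,0],[0,0.16,0]], rotation=[[0,0,0],[0,0,0],[0,0,0],[0,0,0],[0,0,0],[0,0,0],[0,0,0],[0,0,0]])

```text
clock: 15.7
eef_pos: [0.6498, -0.0243, 0.0783]
tool_rot: [-0.07, 0.922, 0.029, 0.38]
ft_force: [-0.3, -1.8, 0.2]
grip_width: 0.0
grasp_force: 0.7
```

```bash
python3 - <<'E'
from h import *
wcan(-90,85)
E
```

```text
t 15.7 tcp rack [-24.1 -65.   18.3] zaxis [ 0.705 -0.    -0.709] yaxis [0. 1. 0.] F rack [-0.58 -1.74  0.18]
can [-4.9140e+01  7.5890e+01 -2.5610e+01 -1.5000e-01  1.7077e+04  1.1400e+00]
```

Call:
drive_tool(slide=[[0,0.015,0],[0,0.03,0],[0,0.045,0],[0,0.06,0],[0,0.075,0],[0,0.09,0],[0,0.105,0],[0,0.12,0]], rotation=[[0,0,0],[0,0,0],[0,0,0],[0,0,0],[0,0,0],[0,0,0],[0,0,0],[0,0,0]])

```text
clock: 16.75
eef_pos: [0.6452, 0.0053, 0.0783]
tool_rot: [-0.07, 0.922, 0.029, 0.38]
ft_force: [-1.6, -0.6, 0.4]
grip_width: 0.0001
grasp_force: 0.7
```

Call:
drive_tool(slide=[[0,0.015,0],[0,0.03,0],[0,0.045,0],[0,0.06,0],[0,0.075,0],[0,0.09,0],[0,0.105,0],[0,0.12,0]], rotation=[[0,0,0],[0,0,0],[0,0,0],[0,0,0],[0,0,0],[0,0,0],[0,0,0],[0,0,0]])

```text
clock: 17.75
eef_pos: [0.6407, 0.035, 0.0784]
tool_rot: [-0.07, 0.922, 0.029, 0.38]
ft_force: [-0.3, -0.6, -0.6]
grip_width: -0.0002
grasp_force: 0.6
```

```bash
python3 - <<'E'
from h import *
wcan(-40,55)
E
```

```text
t 17.75 tcp rack [-24.1  -5.   18.4] zaxis [ 0.705  0.    -0.709] yaxis [0. 1. 0.] F rack [-0.34 -0.53 -0.63]
can [ 1.028e+01  5.475e+01 -2.540e+01 -3.490e+00  6.873e+03  1.150e+00]
```

Call:
drive_tool(slide=[[0,0.01,0],[0,0.02,0],[0,0.03,0],[0,0.04,0],[0,0.05,0],[0,0.06,0],[0,0.07,0],[0,0.075,0]], rotation=[[0,0,0],[0,0,0],[0,0,0],[0,0,0],[0,0,0],[0,0,0],[0,0,0],[0,0,0]])

```text
clock: 18.8
eef_pos: [0.6379, 0.0534, 0.0784]
tool_rot: [-0.07, 0.922, 0.029, 0.38]
ft_force: [-0.2, -1.7, 0.4]
grip_width: -0.0001
grasp_force: 0.5
```

Call:
drive_tool(slide=[[0,0.003,0],[0,0.006,0],[0,0.009,0],[0,0.012,0],[0,0.015,0],[0,0.018,0],[0,0.02,0],[0,0.02,0]], rotation=[[0,0,0],[0,0,0],[0,0,0],[0,0,0],[0,0,0],[0,0,0],[0,0,0],[0,0,0]])

```text
clock: 19.8
eef_pos: [0.6372, 0.0583, 0.0784]
tool_rot: [-0.07, 0.922, 0.029, 0.38]
ft_force: [0.0, -1.2, 0.9]
grip_width: 0.0001
grasp_force: 0.5
```

```bash
python3 - <<'E'
from h import *
wcan(0,75)
E
```

```text
t 19.8 tcp rack [-24.   18.5  18.4] zaxis [ 0.705  0.    -0.709] yaxis [0. 1. 0.] F rack [-0.13 -1.15  0.86]
can [ 3.377e+01  7.471e+01 -2.544e+01 -4.910e+00  5.236e+03  1.220e+00]
```

Call:
drive_tool(slide=[[0,0.003,0],[0,0.006,0],[0,0.009,0],[0,0.012,0],[0,0.015,0],[0,0.016,0],[0,0.016,0],[0,0.016,0]], rotation=[[0,0,0],[0,0,0],[0,0,0],[0,0,0],[0,0,0],[0,0,0],[0,0,0],[0,0,0]])

```text
clock: 20.85
eef_pos: [0.6366, 0.062, 0.0784]
tool_rot: [-0.07, 0.922, 0.029, 0.38]
ft_force: [0.8, -2.5, -0.0]
grip_width: -0.0
grasp_force: 1.0
```

Call:
drive_tool(slide=[[0,0.002,0],[0,0.004,0],[0,0.006,0],[0,0.008,0],[0,0.008,0],[0,0.008,0],[0,0.008,0],[0,0.008,0]], rotation=[[0,0,0],[0,0,0],[0,0,0],[0,0,0],[0,0,0],[0,0,0],[0,0,0],[0,0,0]])

```text
clock: 21.85
eef_pos: [0.6363, 0.064, 0.0784]
tool_rot: [-0.07, 0.922, 0.029, 0.38]
ft_force: [0.8, -4.7, 1.1]
grip_width: -0.0001
grasp_force: 2.5
```

The spring is felt: 1.1 N/mm. I go 3 mm further.

Call:
drive_tool(slide=[[0,0.002,0],[0,0.004,0],[0,0.006,0],[0,0.008,0],[0,0.01,0],[0,0.012,0],[0,0.012,0],[0,0.012,0]], rotation=[[0,0,0],[0,0,0],[0,0,0],[0,0,0],[0,0,0],[0,0,0],[0,0,0],[0,0,0]])

```text
clock: 22.85
eef_pos: [0.6359, 0.066, 0.0784]
tool_rot: [-0.07, 0.922, 0.028, 0.38]
ft_force: [-0.1, -7.5, 1.7]
grip_width: 0.0003
grasp_force: 3.6
```

```bash
python3 - <<'E'
from h import *
tool();wcan(0,80)
E
```

```text
t 22.85 tcp rack [-24.   26.3  18.4] zaxis [ 0.705 -0.002 -0.709] yaxis [ 0.002  1.    -0.001] F rack [-1.21 -7.4   1.67]
t 22.85 tcp rack [-24.   26.3  18.4] zaxis [ 0.705 -0.002 -0.709] yaxis [ 0.002  1.    -0.001] F rack [-1.21 -7.4   1.67]
can [ 4.159e+01  7.961e+01 -2.541e+01 -5.560e+00  3.894e+03  1.280e+00]
```

Call:
drive_tool(slide=[[0,0.002,0],[0,0.004,0],[0,0.004,0],[0,0.004,0],[0,0.004,0],[0,0.004,0],[0,0.004,0],[0,0.004,0]], rotation=[[0,0,0],[0,0,0],[0,0,0],[0,0,0],[0,0,0],[0,0,0],[0,0,0],[0,0,0]])

```text
clock: 23.9
eef_pos: [0.6358, 0.0666, 0.0784]
tool_rot: [-0.069, 0.922, 0.028, 0.38]
ft_force: [0.1, -8.2, 1.0]
grip_width: -0.0003
grasp_force: 4.0
```

8.2 N is within the window. I ease off slowly along -y.

Call:
drive_tool(slide=[[0,-0.005,0],[0,-0.01,0],[0,-0.015,0],[0,-0.02,0],[0,-0.025,0],[0,-0.03,0],[0,-0.035,0],[0,-0.04,0]], rotation=[[0,0,0],[0,0,0],[0,0,0],[0,0,0],[0,0,0],[0,0,0],[0,0,0],[0,0,0]])

```text
clock: 24.9
eef_pos: [0.6371, 0.0582, 0.0783]
tool_rot: [-0.07, 0.922, 0.029, 0.38]
ft_force: [-0.4, -0.5, -0.7]
grip_width: -0.0002
grasp_force: 0.0
```

Call:
drive_tool(slide=[[0,-0.01,0],[0,-0.025,0],[0,-0.04,0],[0,-0.06,0],[0,-0.08,0],[0,-0.1,0],[0,-0.12,0],[0,-0.13,0]], rotation=[[0,0,0],[0,0,0],[0,0,0],[0,0,0],[0,0,0],[0,0,0],[0,0,0],[0,0,0]])

```text
clock: 25.9
eef_pos: [0.6422, 0.0256, 0.0784]
tool_rot: [-0.07, 0.922, 0.029, 0.38]
ft_force: [-0.0, -0.5, 1.1]
grip_width: -0.0002
grasp_force: 0.0
```

Call:
drive_tool(slide=[[0.02,0,-0.02],[0.05,0,-0.05],[0.09,0,-0.09],[0.14,0,-0.14],[0.19,0,-0.19],[0.24,0,-0.24],[0.29,0,-0.29],[0.32,0,-0.34]], rotation=[[0,0,0],[0,0,0],[0,0,0],[0,0,0],[0,0,0],[0,0,0],[0,0,0],[0,0,0]])

```text
clock: 26.9
eef_pos: [0.5247, 0.0084, 0.0817]
tool_rot: [-0.07, 0.922, 0.029, 0.379]
ft_force: [0.1, 0.6, 0.4]
grip_width: 0.0001
grasp_force: 0.0
```

```bash
python3 - <<'E'
from h import *
tool(); im=wcan(0,53); cv2.imwrite("pics/w6.png",im[...,::-1])
im,W,c=cloud("scene");Q=rk(W); cv2.imwrite("pics/s6.png",cv2.resize(im[140:290,200:440],(720,450))[...,::-1])
m=(Q[...,0]>-50)&(Q[...,0]<-4)&(Q[...,2]>44)&(Q[...,2]<58)
h=np.histogram(Q[m][:,1],np.arange(0,216,8)); print(dict(zip(h[1][:-1].tolist(),h[0].tolist())))
E
```

```text
t 26.9 tcp rack [-142.7  -13.7   21.7] zaxis [ 0.704  0.    -0.71 ] yaxis [0.    1.    0.001] F rack [0.19 0.54 0.41]
t 26.9 tcp rack [-142.7  -13.7   21.7] zaxis [ 0.704  0.    -0.71 ] yaxis [0.    1.    0.001] F rack [0.19 0.54 0.41]
can [ 36.28  52.86  -5.74 -58.17 105.     2.06]
{0: 0, 8: 0, 16: 0, 24: 0, 32: 13, 40: 21, 48: 4, 56: 0, 64: 0, 72: 0, 80: 0, 88: 0, 96: 0, 104: 0, 112: 0, 120: 0, 128: 0, 136: 0, 144: 0, 152: 0, 160: 0, 168: 0, 176: 0, 184: 0, 192: 0, 200: 0}
```

View pics/s6.png

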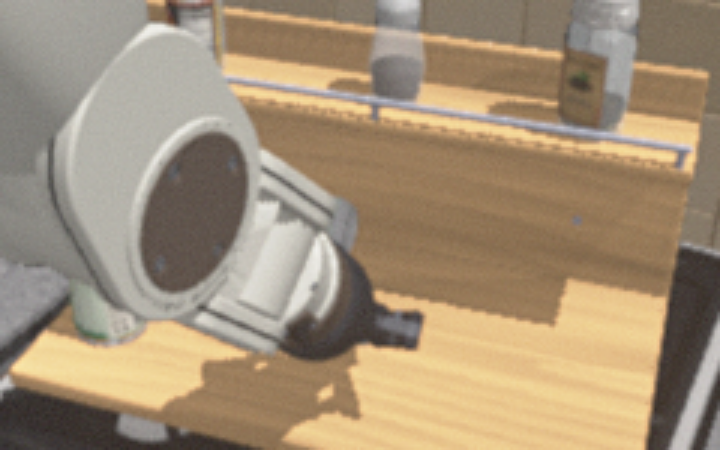

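The arm hides the can; the gripper is clear at (400,330), with the jars upright. I move right and up to see the bay.

Call:
drive_tool(slide=[[0.03,0,-0.06],[0.05,0,-0.13],[0.06,-0.08,-0.2],[0.06,-0.2,-0.27],[0.06,-0.35,-0.34],[0.06,-0.5,-0.4],[0.06,-0.65,-0.47],[0.06,-0.75,-0.5]], rotation=[[0,0,0],[0,0,0],[0,0,0],[0,0,0],[0,0,0],[0,0,0],[0,0,0],[0,0,0]])

```text
clock: 28.0
eef_pos: [0.4582, -0.1948, 0.1621]
tool_rot: [-0.07, 0.921, 0.028, 0.381]
ft_force: [0.3, -0.1, -0.5]
grip_width: -0.0003
grasp_force: 0.0
```

```bash
python3 - <<'E'
from h import *
tool()
im,W,c=cloud("scene");Q=rk(W); s=im[110:290,200:440]
im2,W2,_=cloud("top");t=im2[110:290,200:440]
cv2.imwrite("pics/s7.png",cv2.resize(np.hstack([s,t]),(800,300),interpolation=cv2.INTER_AREA)[...,::-1])
for q in(Q,rk(W2)):
    m=(q[...,0]>-52)&(q[...,0]<-4)&(q[...,2]>30)&(q[...,2]<58)&(q[...,1]>0)&(q[...,1]<165)
    if m.sum()>50: print(m.sum(),np.round(fitcan(q[m]),2))
E
```

```text
t 28.0 tcp rack [-239.4 -204.4  102.1] zaxis [ 0.707 -0.003 -0.708] yaxis [ 0.002  1.    -0.003] F rack [ 0.25 -0.11 -0.46]
499 [ 39.75 163.48 -22.94   0.54 494.     1.61]
1100 [ 3.6510e+01  1.6176e+02 -2.3980e+01 -4.0000e-02  1.0440e+03  2.0200e+00]
```

View pics/s7.png

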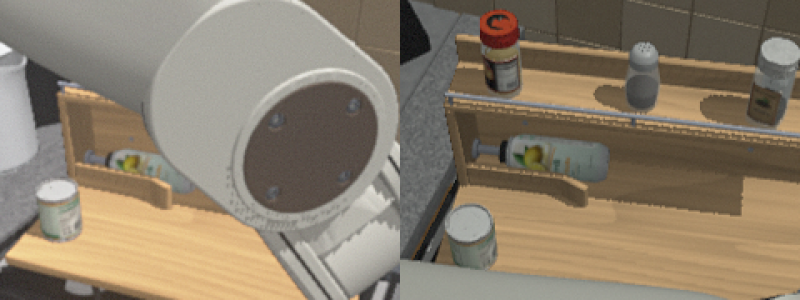

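The can lies straight along the wall, from (515,155) to (607,160) in the right half, with its left end on the stop's foot at (503,152). The jars, grinder and tin are standing.

```bash
python3 -c "
from workcell import bot; print(bot.job_done())"
```

```text
the job is handed in; nothing more can be done
None
```

I rolled the can against the back wall and slid it into the left bay, pressing it into the spring stop at 8.2 N. It now lies straight against the stop, with nothing else disturbed, and I handed the job in at about 28 s; the hand-in returned no verdict.

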